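# Open the chiller's bayonet filler cap and fit the strainer

### The arm

A 6-joint arm with a two-finger parallel gripper is mounted at the origin on the work surface. World frame = base frame: x ahead of the robot, y to its left, z up, the work surface at z = 0. Lengths are in m, angles in degrees, forces in N, time in s.
With the tool pointing down it reaches from about 0.35 to 0.925 m from the base axis. Payload 6.4 kg.
Tool frame: the origin (TCP) lies midway between the tips of the shut fingers; the grasp point (between the pads) lies 19 mm behind it; z points along the fingers, y is the direction in which the jaws open and shut (so a half turn about z gives the same grasp; the last joint's range is limited). The gripper opens to 94 mm and grips with 3 to 60 N. Pads are 16 mm wide; open, the fingers measure 119 mm over their backs; the gripper's body (75 mm by 177 mm) begins 78 mm behind the grasp point.
Start: joints at [60.9, 14.043, 89.255, -0, 76.702, -9.975], TCP at [0.213, 0.614, 0.205] pointing down, gripper open.
Joint ranges: [-179.41, 179.41], [-58.25, 129.5], [7.25, 145.43], [-54.29, 234.29], [11.92, 165.04], [-157.13, 157.13]. Speed limits (degrees/s): [147.25, 147.25, 180, 180, 180, 180].

### API

Orientations are given as a 3x3 rotation matrix whose columns are the frame's x, y, z axes.
In Python, from bench import r, optics gives the robot as it stands. The module is installed in compiled form; this text tells all that it offers.
- The arm moves only by the tool step_arm, never from a script. Its argument "targets" is one flat list of numbers, 6 for each row, row after row: the shift along the tool's x, y, z in cm, then the turn, a rotation vector about the tool's x, y, z in degrees. A call has 1 to 5 rows; each row is the pose to reach, as a shift and turn from the pose commanded when the call began, along the tool's axes at that moment; what a row does not reach only later rows make up. A row lasts 1/10 s, in which the tool goes at most 50 mm and 8.59 degrees, less where a joint would pass 70% of its speed; a pose out of reach is approached as far as the arm can. A call with a gripper value outside its range is refused whole. "gripper" is the opening, from 0 (shut) to 1 (fully open), set as the call begins (left out, the last holds). The fingers move at their own pace and stop on an object; the grip force is fixed at half the most. Time passes only in rows, so rows that repeat a pose let the fingers close. It gives the time, the measured TCP pose, the force and the opening at its end, in the units of the state.
- r.get_obs(): the state, without advancing time (a new reading comes with each control period).
- optics.get_image(name): name is "scene" or "top"; returns a dict with "pixels" (480x640x3 uint8, red, green, blue), "depth" (480x640 float32, m along the optical axis (not along the pixel's ray), 0 where there is no reading), "fovy" (degrees; the focal length in pixels is half the picture's height over the tangent of half this angle, whatever the lens; pixels are square), "cx", "cy" (the principal point, pixels), "dist" ([k1, k2, p1, p2, k3] as OpenCV has them; the pictures are not rectified), "T" (4x4, takes a point from camera to world coordinates). Camera axes: x right, y down, z forward; pixel columns grow to the right and rows downward; lengths in m; the calibration is good to about 2 mm. A picture is of the moment at which its call begins.
- r.finish_job(): hands the job in, once; it reports no verdict.
Trained networks look in the newest picture that a camera, given by its name, has taken for a name from the list of things; names that differ only in an ending like _2 or _b are one class to them, and where a whole thing is asked for, a point or a joint stands for the part that bears it (a point fixed in the world has none). Each returns a list of dicts, best first, with "score" (0 to 1); they miss things now and then, are a little off and sometimes report something else, mostly with a low value. They report only what shows in the picture. A call takes as long as a camera call.
- optics.silhouettes(thing, camera): "mask" (480x640 bool, what is visible of it).
- optics.tip_of(thing, camera): "position" ([x, y, z] in m, in world coordinates, good to about 4 mm: a listed point, or the origin of a listed thing).
The state is a dict: "time": time; "joint_positions": joint angles; "dq": joint speeds; "joint_torque": joint torques, N m; "ee_pos": TCP position; "tool_rot": TCP orientation; "force": force on the tool from outside, world axes, zero at the start; "wrist_torque": the same for the moment, N m; "gripper_width": opening from 0.0 (shut) to 1.0 (fully open).
Only numpy, scipy, OpenCV 4.12 (cv2) and the standard library are available. Lean on these libraries where they do the work, as an engineer would, in place of code of your own. Each camera call takes 0.05 s, during which the arm holds its last target. There are 200 camera calls.

### The job

The small bench chiller is to be topped up: press its winged filler cap down against the spring, hold it down while turning it anticlockwise to its stop, then lift it off without forcing it and stand it in the metal tray, wing up. Go easy on the plastic neck: pressing takes some 22 N and more than 30 N is too much, and at the stop do not twist on. Then lower the steel strainer gently into the open neck until its lip lies flat on the rim, let go of it, and leave everything else where it stands.

Things in the scene. Friction and masses are not known exactly. Their poses are not given: they have to be found in the camera images.
- chiller: bench chiller: off-white box 320 mm deep (x), 240 wide (y), flat deck 200 mm high; fixed. Origin under its centre, front at -x. The grey filler neck rises from the deck at x -75 mm, y 0. Two raised black marks on the deck beside the neck, 60 deg apart, show where the rib on the cap at its wing's +x end points when shut (narrow mark) and when free (wide mark)
- neck_rim (a point): centre of the filler neck's top rim, 234 mm above the bench, 34 above the deck, under the cap at first; z up the neck's axis, x, y as the chiller's. The neck: a 74 mm round collar 18 mm high, on it a tube with a 57 mm bayonet flange at the rim; its open bore is 40 mm wide, 34 deep
- cap: black bayonet cap, 66 mm across, 55 high, 100 to 150 g; origin at the centre of its skirt's lower edge, z up, x along its wing. The wing is an upright straight grip 46 mm long (x), 12 thick (y), 30 high, on the cap's flat top, which is 25 mm above the origin. Off the neck it stands on its skirt
- cap_grip (a point): grip point on the cap's axis in the wing, 22 mm above the flat top, 47 above the cap's origin; axes as the cap's. Shut, a spring holds it up in a catch with 11 N; pressed down 7 mm (20 N) it clears the catch, at 8 mm (22 N) it lands hard on the collar. Held down it turns about 60 deg anticlockwise from above to a hard stop; there, or up to 4 deg short, it lifts off. Shut it has 5 deg of play
- collar: the 74 mm round collar at the foot of the neck, 18 mm high on the deck, on which the cap's skirt lands when pressed down fully; part of the chiller; origin on the neck's axis at the height of the bench
- strainer: steel strainer, 63 mm high, 70 to 120 g, standing on the bench: a 35 mm basket 26 mm deep with tapered foot, above it a 50 mm round lip 3 mm thick, on that an upright loop handle 26 mm wide (x), 9 thick (y), 34 high. Origin at the centre of its foot; z up
- strainer_grip (a point): grip point on the strainer's axis in its loop handle, 50 mm above its foot, 21 mm above the lip's top; axes as the strainer's
- strainer_lip (a point): centre of the underside of the strainer's lip, 26 mm above its foot, 24 mm below the grip point; when seated it is at neck_rim, within the 2.5 mm of play all round
- tray: metal tray, 200 mm (x) by 160 (y) outside, walls 15 mm high, 3 thick, floor 3 mm above the bench; fixed; origin under its centre, on the bench. A brass coupling, 22 mm wide, 36 high, stands in it at the +x end, 65 to 75 mm from the centre
- coupling: that brass coupling, origin under it; to be left alone, as are all the following and the other small things about
- sample_bottle: amber jar with black lid, 60 mm wide, 105 high, on the bench; origin under it
- beaker: glass beaker, 68 mm wide, 85 high, on the bench; origin under it
- bung: plain black bung without a wing, 52 mm wide, 22 high, on the bench; origin under it

How it is judged (in metres and radians):
On the way, in this order (a step that is already met when the one before it is completed fails the run):
1. the cap is off the neck and lifted clear of it (z of cap_grip in the frame of neck_rim above 0.06 m), for 0.1 s.
2. the cap stands in the tray, wing up, let go and at rest (x of cap_grip in the frame of tray between -0.067 and 0.067 m and y of cap_grip in the frame of tray between -0.047 and 0.047 m and z of cap_grip in the frame of tray below 0.054 m and angle between cap's own z axis and vertical below 0.1 rad and linear speed of cap below 0.02 m/s and contact force between the fingers and cap below 0.1 N), for 0.2 s.
At the end, for the whole second after the job is handed in: The strainer hangs in the filler neck, lip flat on the rim (within 2 mm in height, 5 mm of the neck's axis, tilted less than 0.06 rad); the cap stands wing up on the floor of the tray, wholly inside its walls (tilted less than 0.1 rad); both at rest and let go (horizontal distance between strainer_lip and neck_rim below 0.005 m and z of strainer_lip in the frame of neck_rim between -0.002 and 0.002 m and angle between strainer's own z axis and vertical below 0.06 rad and linear speed of each of strainer, cap below 0.02 m/s and x of cap_grip in the frame of tray between -0.067 and 0.067 m and y of cap_grip in the frame of tray between -0.047 and 0.047 m and z of cap_grip in the frame of tray below 0.054 m and angle between cap's own z axis and vertical below 0.1 rad); the robot touches nothing.
It fails at once if the cap was leant on: its skirt bore on the neck's collar with more than 15 N on top of the spring's 22 N (contact force between cap and collar above 15 N).
It fails at once if the cap was forced: its contact forces on the neck, up, down and sideways, added up to more than 65 N (contact force between cap and chiller above 65 N).
It fails at once if the strainer was forced against the chiller with more than 40 N (contact force between strainer and chiller above 40 N).
It fails at once if something else on the bench, in the tray or on the chiller was shifted by more than 20 mm (distance of any of coupling, sample_bottle, beaker, bung, screwdriver, seal_ring, timer from where it was at the start of the episode above 0.02 m).
It also fails if it takes over 69 s, if anything falls off the work surface, if the arm or the gripper's body presses on something with over 40 N, if the wrist force passes 120 N, or if a joint passes its speed limit or range.

## Working session

There is one attempt and no reset: what is moved stays moved. The work goes in short steps, Python scripts to look and compute and a tool call to move; the robot and the scene stay as the last step left them, time stands still between calls to the robot, and variables do not carry over. Pictures are saved under pics/ and viewed, about 8 in all and at most 12, crops included, and the job is handed in when it is done.

Besides the shell and the picture viewer there is one more tool, called as name(argument=value, ...) on one line, values as JSON. step_arm: Moves the arm, as the interface text tells. Its arguments: {"type":"object","properties":{"targets":{"type":"array"},"gripper":{"type":"number"}},"required":["targets"]}

```bash
mkdir -p pics; cat > h.py <<'E'
import numpy as np, cv2
from bench import r, optics
def K(im):
    f=240/np.tan(np.radians(im['fovy'])/2); return np.array([[f,0,im['cx']],[0,f,im['cy']],[0,0,1]])
def proj(im,P):
    Ti=np.linalg.inv(im['T']); return cv2.projectPoints(np.array(P,float).reshape(-1,3),cv2.Rodrigues(Ti[:3,:3])[0],Ti[:3,3],K(im),np.array(im['dist']))[0][:,0]
def cloud(im):
    v,u=np.mgrid[:480,:640]; n=cv2.undistortPoints(np.stack([u,v],-1).reshape(-1,1,2).astype(float),K(im),np.array(im['dist'])).reshape(480,640,2)
    d=im['depth'][...,None]; P=np.concatenate([n*d,d],-1); W=P@im['T'][:3,:3].T+im['T'][:3,3]; W[im['depth']==0]=np.nan; return W
def save(im,n): cv2.imwrite('pics/'+n,im['pixels'][...,::-1])
E
python3 - <<'E'
from h import *
o=r.get_obs(); print(o['time'],o['ee_pos'],o['tool_rot'],o['force'],o['gripper_width'])
for c in ['scene','top']:
    im=optics.get_image(c); save(im,c+'0.png'); print(c,im['T'][:3,3].round(3),im['fovy'])
    W=cloud(im)
    for n in ['chiller','neck_rim','cap','cap_grip','strainer','strainer_grip','strainer_lip','tray','coupling','sample_bottle','beaker','bung','collar']:
        print(n,[(np.round(d['position'],3).tolist(),round(d['score'],2)) for d in optics.tip_of(n,c)[:2]])
E
```

```text
0.0 [0.21265872 0.61359686 0.2043889 ] [[-9.44809678e-01  3.27618450e-01 -9.07258818e-04]
 [ 3.27619548e-01  9.44808322e-01 -1.63268805e-03]
 [ 3.22286952e-04 -1.83981520e-03 -9.99998256e-01]] [-0.50481933 -0.66843574 -0.64076148] 1.0019398935323285
scene [1.107 0.265 0.777] 52.19519740344241
chiller []
neck_rim []
cap [([0.538, 0.193, 0.23], 0.81)]
cap_grip [([0.545, 0.193, 0.273], 0.9)]
strainer [([0.441, -0.171, 0.0], 0.85), ([0.447, -0.176, 0.048], 0.48)]
strainer_grip [([0.511, -0.389, 0.004], 0.69), ([0.452, -0.175, 0.052], 0.6)]
strainer_lip [([0.445, -0.169, 0.025], 0.64)]
tray [([0.444, -0.36, 0.003], 0.76), ([0.448, -0.174, 0.053], 0.67)]
coupling [([0.508, -0.391, 0.005], 0.52)]
sample_bottle [([0.716, -0.203, 0.001], 0.74)]
beaker [([0.695, -0.35, 0.005], 0.93)]
bung [([0.623, -0.273, -0.001], 0.79), ([0.51, -0.392, 0.004], 0.46)]
collar []
top [ 0.405 -0.073  1.219] 43.809731476278316
chiller []
neck_rim [([0.541, 0.194, 0.278], 0.17)]
cap [([0.544, 0.194, 0.224], 0.58)]
cap_grip [([0.538, 0.194, 0.279], 0.69), ([0.448, -0.175, 0.052], 0.32)]
strainer [([0.441, -0.172, -0.001], 0.74)]
strainer_grip [([0.449, -0.18, 0.051], 0.87)]
strainer_lip [([0.449, -0.177, 0.028], 0.56)]
tray []
coupling [([0.51, -0.392, 0.002], 0.69)]
sample_bottle [([0.716, -0.197, 0.0], 0.78)]
beaker [([0.693, -0.35, 0.002], 0.83)]
bung [([0.625, -0.275, 0.0], 0.59)]
collar []
```

View pics/scene0.png

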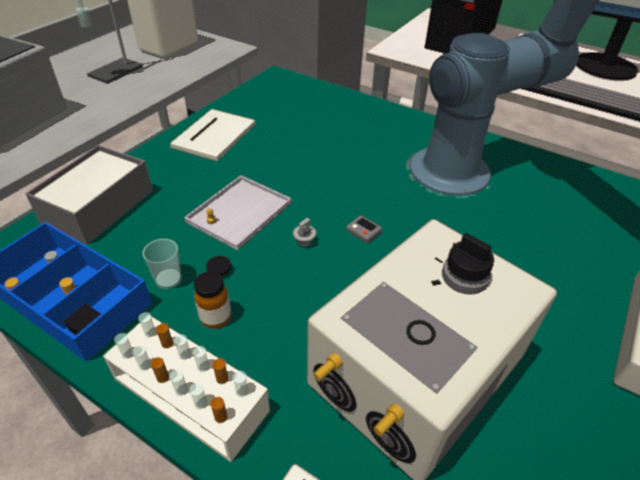

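View pics/top0.png

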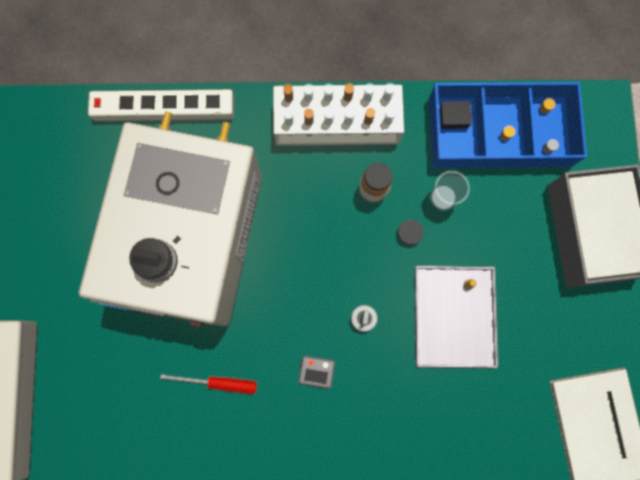

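Scene shows the cap at about (470,255), the strainer at (305,233) and the tray at (240,210). Top shows the cap at (152,259), the narrow mark at (185,267) and the wide one at (176,239), the strainer at (364,318) and the tray at (456,317). Next I'll measure from depth.

```bash
python3 - <<'E'
from h import *
from scipy.optimize import least_squares
def circ(P):
    s=least_squares(lambda p:np.hypot(P[:,0]-p[0],P[:,1]-p[1])-p[2],[*np.median(P,0)[:2],.03],loss='soft_l1',f_scale=.001); return s.x.round(4)
def pca(P):
    m,(w,h),a=cv2.minAreaRect((P[:,:2]*1000).astype(np.float32)); return np.round(m,1),round(w,1),round(h,1),round(a,1)
crops=[]
for c,(u,v) in [('scene',(470,265)),('top',(160,258))]:
    im=optics.get_image(c); W=cloud(im); Z=W[...,2]
    d=np.hypot(W[...,0]-.541,W[...,1]-.194)
    for n,lo,hi,R in [('wing',.262,.3,.06),('wingtop',.277,.3,.06),('captop',.246,.256,.06),('collar',.213,.223,.06)]:
        P=W[(Z>lo)&(Z<hi)&(d<R)]; print(c,n,len(P),np.median(P,0).round(4) if len(P) else '', pca(P) if len(P)>5 else '',np.round(np.percentile(P[:,2],[5,50,95]),4))
    deck=W[(Z>.19)&(Z<.207)&(np.abs(W[...,0]-.61)<.3)&(W[...,1]>0)]; print('deck',pca(deck),np.median(deck[:,2]).round(4))
    # marks: dark pixels on deck
    g=im['pixels'].max(-1); M=(g<70)&(Z>.19)&(Z<.209)&(d>.036)&(d<.08)
    k,l,s,ce=cv2.connectedComponentsWithStats(M.astype(np.uint8))
    for i in range(1,k):
        if s[i,4]>4: Pm=W[l==i].mean(0); print('mark',s[i,4],ce[i].round(1),Pm.round(4))
    ds=np.hypot(W[...,0]-.446,W[...,1]+.175)
    for n,lo,hi in [('handle',.04,.08),('lip',.022,.033)]:
        P=W[(Z>lo)&(Z<hi)&(ds<.04)]; print('strainer',n,len(P),pca(P),np.percentile(P[:,2],[5,50,95]).round(4))
    P=W[(Z>.010)&(Z<.020)&(abs(W[...,0]-.444)<.13)&(abs(W[...,1]+.36)<.11)]; print('tray',len(P),pca(P))
    P=W[(Z>.025)&(Z<.045)&(abs(W[...,0]-.51)<.03)&(abs(W[...,1]+.39)<.03)];print('coupling',len(P),P.mean(0).round(3))
    p=im['pixels'][v-50:v+50,u-66:u+67,::-1]; crops.append(cv2.resize(p,None,fx=6,fy=6,interpolation=cv2.INTER_CUBIC)[:, :])
cv2.imwrite('pics/c1.png',cv2.resize(np.hstack(crops),(800,300)))
E
```

```text
scene wing 448 [0.546  0.196  0.2761] (array([542.6, 195. ]), 46.3, 13.2, 81.0) [0.2634 0.2761 0.2824]
scene wingtop 211 [0.5443 0.1955 0.2809] (array([542.5, 195.4]), 45.1, 12.8, 80.3) [0.2778 0.2809 0.2827]
scene captop 744 [0.5556 0.1967 0.252 ] (array([548.1, 196.2]), 55.8, 66.7, 5.8) [0.2473 0.252  0.2549]
scene collar 441 [0.5668 0.1988 0.2182] (array([556.1, 196.7]), 46.7, 73.8, 7.1) [0.2141 0.2182 0.22  ]
deck (array([616.3, 180. ]), 239.5, 320.8, 77.8) 0.2008
mark 24 [435.5 282.3] [0.58   0.1615 0.2031]
mark 17 [478.5 290.5] [0.5627 0.2241 0.207 ]
strainer handle 100 (array([ 445.7, -173.2]), 10.3, 27.9, 83.8) [0.0426 0.0573 0.0653]
strainer lip 214 (array([ 445.9, -173.8]), 48.3, 47.0, 34.3) [0.0274 0.0302 0.0323]
tray 658 (array([ 445.5, -360.2]), 164.9, 203.7, 88.1)
coupling 51 [ 0.512 -0.388  0.036]
top wing 248 [0.5406 0.1911 0.2807] (array([541.9, 193. ]), 46.7, 12.1, 80.5) [0.2669 0.2807 0.2836]
top wingtop 209 [0.5417 0.1925 0.281 ] (array([542.1, 193.2]), 46.1, 11.9, 80.9) [0.2783 0.281  0.2838]
top captop 1012 [0.5364 0.1911 0.2518] (array([542.3, 192.5]), 65.4, 66.7, 5.5) [0.2482 0.2518 0.2548]
top collar 243 [0.5265 0.1675 0.2178] (array([536.6, 182.2]), 49.3, 73.5, 64.7) [0.2138 0.2178 0.2209]
deck (array([614.3, 178. ]), 242.0, 323.4, 77.9) 0.2009
strainer handle 70 (array([ 446. , -175.3]), 9.1, 25.8, 79.9) [0.0556 0.063  0.0661]
strainer lip 396 (array([ 446.5, -175.1]), 48.1, 47.4, 89.0) [0.0256 0.0295 0.0325]
tray 708 (array([ 448.3, -361.9]), 160.6, 198.7, 88.4)
coupling 57 [ 0.511 -0.393  0.037]
```

View pics/c1.png

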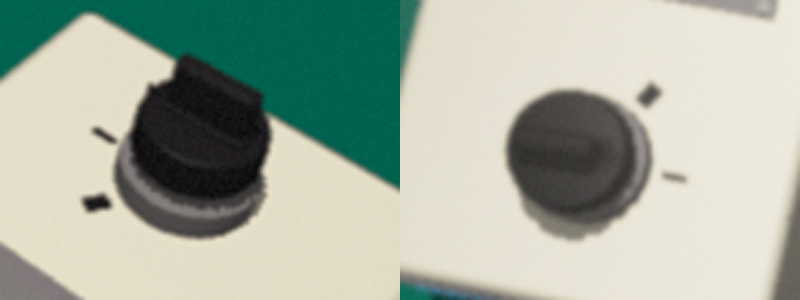

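The cap axis is at about (0.542, 0.194) and its wing lies at 80.7° (rib end at -99°, on the narrow mark). The flat top is at 0.251 and the wing top at 0.281. These match the text: chiller yaw is about -12° and the deck is at 0.2008.

```bash
cat >> h.py <<'E'
from scipy.spatial.transform import Rotation as Ro
def go(x,y,z,yaw):
    o=r.get_obs(); R=np.array(o['tool_rot']); p=np.array(o['ee_pos']); a=np.radians(yaw); c,s=np.cos(a),np.sin(a)
    T=np.array([[c,s,0],[s,-c,0],[0,0,-1.]])
    print('t%.2f'%o['time'],'p',p.round(4),'yaw %.2f'%np.degrees(np.arctan2(R[1,0],R[0,0])),'F',np.round(o['force'],1),'M',np.round(o['wrist_torque'],2),'w %.3f'%o['gripper_width'],'q6 %.1f'%o['joint_positions'][5])
    print('shift cm',(R.T@(np.array([x,y,z])-p)*100).round(2),'turn',Ro.from_matrix(R.T@T).as_rotvec(degrees=True).round(2))
E
python3 -c "
from h import *
go(.542,.194,.34,80.7)"
```

```text
t1.50 p [0.213  0.6141 0.2054] yaw 160.88 F [ 0.5 -0.1 -0.5] M [-0.06  0.02 -0.02] w 1.002 q6 -10.0
shift cm [-44.85 -28.91 -13.46] turn [-0.    0.   80.18]
```

step_arm(targets=[0,0,-5,0,0,0,0,0,-10,0,0,8,-3.5,-2.3,-13.4,0,0,16,-7.5,-4.8,-13.4,0,0,24,-11.5,-7.4,-13.4,0,0,32], gripper=0.6)

```text
time: 2.0
ee_pos: [0.2984, 0.506, 0.3417]
tool_rot: [[-0.624, 0.781, 0.003], [0.781, 0.624, 0.003], [0.0, 0.004, -1.0]]
force: [1.0, 0.4, -0.3]
gripper_width: 0.618
```

```bash
python3 -c "
from h import *
go(.542,.194,.34,80.7)"
```

```text
t2.00 p [0.2984 0.506  0.3417] yaw 128.63 F [ 1.   0.4 -0.3] M [ 0.01 -0.06 -0.01] w 0.618 q6 9.8
shift cm [-39.58  -0.44   0.15] turn [ 0.21 -0.12 47.92]
```

step_arm(targets=[-4.6,0,0,0,0,8,-9.2,-0.1,0,0,0,16,-13.8,-0.2,0,0,0,24,-18.4,-0.2,0,0,0,32,-23,-0.3,0,0,0,40])

```text
time: 2.5
ee_pos: [0.4402, 0.324, 0.3397]
tool_rot: [[0.025, 1.0, 0.001], [1.0, -0.025, 0.0], [0.0, 0.001, -1.0]]
force: [0.2, 0.1, 0.5]
gripper_width: 0.597
```

```bash
python3 -c "
from h import *
go(.542,.194,.34,80.7)"
```

```text
t2.50 p [0.4402 0.324  0.3397] yaw 88.55 F [0.2 0.1 0.5] M [-0.08 -0.    0.  ] w 0.597 q6 25.9
shift cm [-12.74  10.5   -0.03] turn [ 0.03 -0.02  7.85]
```

step_arm(targets=[-3.5,3,0,0,0,2,-7.1,5.9,0,0,0,4,-10.5,8.7,0,0,0,6,-12.7,10.5,0,0,0,7.9,-12.7,10.5,0,0,0,7.9])

```text
time: 3.0
ee_pos: [0.5434, 0.1938, 0.339]
tool_rot: [[0.162, 0.987, -0.0], [0.987, -0.162, -0.001], [-0.001, -0.0, -1.0]]
force: [-0.9, 0.3, -0.2]
gripper_width: 0.599
```

```bash
python3 -c "
from h import *
go(.542,.194,.2535,80.7)"
```

```text
t3.00 p [0.5434 0.1938 0.339 ] yaw 80.70 F [-0.9  0.3 -0.2] M [-0.07  0.09  0.05] w 0.599 q6 17.7
shift cm [-0.   -0.14  8.55] turn [-0.02  0.04 -0.  ]
```

step_arm(targets=[0,0,2.5,0,0,0,0,0,5,0,0,0,0,0,7,0,0,0,0,0,8.5,0,0,0,0,0,8.5,0,0,0])

```text
time: 3.5
ee_pos: [0.5409, 0.1973, 0.2531]
tool_rot: [[0.156, 0.988, -0.002], [0.988, -0.156, 0.0], [-0.0, -0.002, -1.0]]
force: [0.1, -0.8, 0.1]
gripper_width: 0.604
```

```bash
python3 - <<'E'
from h import *
go(.542,.194,.2535,80.7)
im=optics.get_image('scene'); p=im['pixels'][170:330,370:580,::-1]; cv2.imwrite('pics/g1.png',cv2.resize(p,None,fx=3.5,fy=3.5,interpolation=cv2.INTER_CUBIC))
E
```

```text
t3.50 p [0.5409 0.1973 0.2531] yaw 81.04 F [ 0.1 -0.8  0.1] M [-0.07  0.14 -0.03] w 0.604 q6 17.7
shift cm [-0.31  0.16 -0.04] turn [-0.12  0.02  0.34]
```

View pics/g1.png

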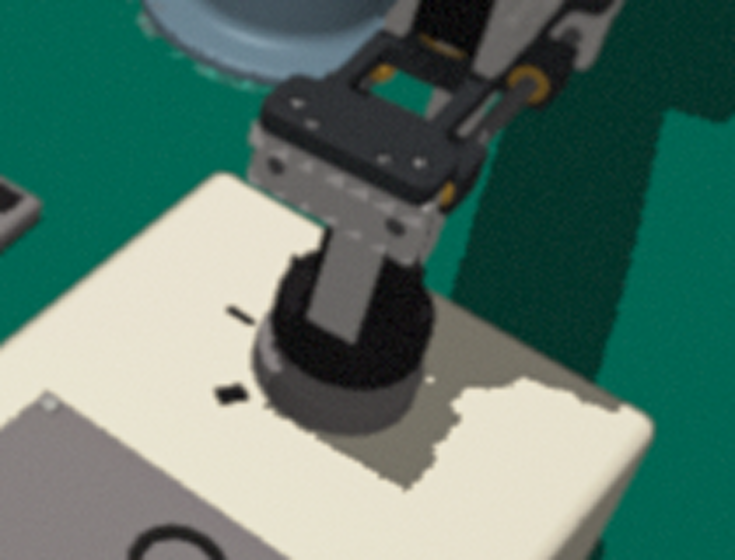

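The open fingers straddle the wing just above the cap top, with no contact. I'll let the arm settle and correct x.

step_arm(targets=[0,0,0,0,0,0,0,0,0,0,0,0])

```text
time: 3.75
ee_pos: [0.5423, 0.1968, 0.2557]
tool_rot: [[0.157, 0.988, 0.002], [0.988, -0.157, 0.0], [0.001, 0.002, -1.0]]
force: [-0.7, 0.1, -0.8]
gripper_width: 0.599
```

```bash
python3 -c "
from h import *
go(.542,.194,.2530,80.7)"
```

```text
t3.75 p [0.5423 0.1968 0.2557] yaw 80.99 F [-0.7  0.1 -0.8] M [-0.1   0.04  0.02] w 0.599 q6 17.7
shift cm [-0.28  0.01  0.27] turn [ 0.1  -0.03  0.29]
```

step_arm(targets=[-0.25,0,0.1,0,0,0,-0.25,0,0.1,0,0,0])

```text
time: 3.95
ee_pos: [0.5415, 0.1939, 0.2537]
tool_rot: [[0.157, 0.988, 0.0], [0.988, -0.157, -0.0], [0.0, 0.0, -1.0]]
force: [0.3, 0.5, -0.0]
gripper_width: 0.601
```

step_arm(targets=[0,0,0,0,0,0,0,0,0,0,0,0,0,0,0,0,0,0,0,0,0,0,0,0,0,0,0,0,0,0], gripper=0)

```text
time: 4.45
ee_pos: [0.5415, 0.1941, 0.2535]
tool_rot: [[0.157, 0.988, -0.0], [0.988, -0.157, 0.0], [0.0, -0.0, -1.0]]
force: [0.1, 0.3, 0.0]
gripper_width: 0.208
```

```bash
cat >> h.py <<'E'
def avg(n=4):
    L=[]
    for _ in range(n):
        optics.get_image('top'); o=r.get_obs(); R=np.array(o['tool_rot']); L.append([*o['ee_pos'],np.degrees(np.arctan2(R[1,0],R[0,0])),*o['force'],*o['wrist_torque'],o['gripper_width']])
    m=np.mean(L,0); print('t%.2f'%o['time'],'p',m[:3].round(4),'yaw %.2f'%m[3],'F',m[4:7].round(1),'M',m[7:10].round(2),'w %.3f'%m[10]); return m
E
python3 -c "
from h import *
avg(4)"
```

```text
t4.65 p [0.5422 0.194  0.2535] yaw 80.96 F [ 5.5 -0.6 -2.6] M [-0.13 -0.74 -0.05] w 0.136
```

Gripped: the opening is 12.8 mm. Now I'll press in stages.

step_arm(targets=[0,0,0.1,0,0,0,0,0,0.2,0,0,0,0,0,0.3,0,0,0,0,0,0.3,0,0,0])

```text
time: 5.05
ee_pos: [0.5424, 0.194, 0.2533]
tool_rot: [[0.157, 0.988, 0.003], [0.988, -0.157, -0.0], [0.0, 0.003, -1.0]]
force: [0.8, -2.0, 7.6]
gripper_width: 0.125
```

```bash
python3 -c "
from h import *
avg(2)"
```

```text
t5.15 p [0.5424 0.194  0.2533] yaw 80.97 F [ 0.4 -1.8  9. ] M [-0.4   0.18 -0.09] w 0.124
```

step_arm(targets=[0,0,0.1,0,0,0,0,0,0.2,0,0,0,0,0,0.3,0,0,0,0,0,0.4,0,0,0,0,0,0.4,0,0,0])

```text
time: 5.65
ee_pos: [0.5424, 0.194, 0.2504]
tool_rot: [[0.157, 0.988, 0.004], [0.988, -0.157, -0.0], [0.0, 0.004, -1.0]]
force: [-2.1, -2.8, 13.5]
gripper_width: 0.127
```

```bash
python3 -c "
from h import *
avg(2)"
```

```text
t5.75 p [0.5424 0.194  0.2505] yaw 80.98 F [-2.6 -1.8 13.5] M [-0.47  0.65 -0.04] w 0.124
```

step_arm(targets=[0,0,0.1,0,0,0,0,0,0.2,0,0,0,0,0,0.3,0,0,0,0,0,0.4,0,0,0,0,0,0.5,0,0,0])

```text
time: 6.25
ee_pos: [0.5425, 0.194, 0.2466]
tool_rot: [[0.157, 0.988, 0.004], [0.988, -0.157, -0.0], [0.0, 0.004, -1.0]]
force: [-4.3, -2.9, 19.4]
gripper_width: 0.125
```

```bash
python3 -c "
from h import *
avg(3)"
```

```text
t6.40 p [0.5425 0.194  0.2466] yaw 80.98 F [-3.9 -2.5 18.6] M [-0.58  1.14 -0.06] w 0.125
```

step_arm(targets=[0,0,0.1,0,0,0,0,0,0.2,0,0,0,0,0,0.2,0,0,0])

```text
time: 6.7
ee_pos: [0.5425, 0.194, 0.2453]
tool_rot: [[0.157, 0.988, 0.004], [0.988, -0.157, -0.0], [0.0, 0.004, -1.0]]
force: [-5.4, -3.7, 20.4]
gripper_width: 0.125
```

```bash
python3 -c "
from h import *
avg(2)"
```

```text
t6.80 p [0.5425 0.194  0.2452] yaw 80.98 F [-5.4 -2.8 20.2] M [-0.66  1.36 -0.07] w 0.125
```

step_arm(targets=[0,0,0.08,0,0,0,0,0,0.08,0,0,0])

```text
time: 7.0
ee_pos: [0.5425, 0.194, 0.2452]
tool_rot: [[0.157, 0.988, 0.004], [0.988, -0.157, -0.0], [0.0, 0.004, -1.0]]
force: [-6.2, -2.8, 22.5]
gripper_width: 0.128
```

step_arm(targets=[0,0,0,0,0,-3,0,0,0,0,0,-6,0,0,0,0,0,-9,0,0,0,0,0,-12,0,0,0,0,0,-12])

```text
time: 7.5
ee_pos: [0.5436, 0.1946, 0.2453]
tool_rot: [[-0.052, 0.999, 0.008], [0.999, 0.052, 0.001], [0.001, 0.008, -1.0]]
force: [-2.9, -1.1, 20.7]
gripper_width: 0.127
```

```bash
python3 -c "
from h import *
avg(2)"
```

```text
t7.60 p [0.5436 0.1946 0.2452] yaw 92.96 F [-2.5 -0.5 20.9] M [-0.26  0.81 -0.23] w 0.124
```

It has landed and is turning freely with little torque, so I'll continue.

step_arm(targets=[0,0,0.03,0,0,-5,0,0,0.03,0,0,-10,0,0,0.03,0,0,-15,0,0,0.03,0,0,-20,0,0,0.03,0,0,-20])

```text
time: 8.1
ee_pos: [0.5439, 0.1948, 0.2452]
tool_rot: [[-0.391, 0.92, 0.008], [0.92, 0.391, 0.002], [-0.002, 0.009, -1.0]]
force: [-2.3, -0.1, 21.4]
gripper_width: 0.126
```

```bash
python3 -c "
from h import *
avg(1)"
```

```text
t8.15 p [0.5439 0.1948 0.2452] yaw 112.98 F [-2.3 -0.6 20.8] M [-0.15  0.74 -0.16] w 0.125
```

step_arm(targets=[0,0,0,0,0,-5,0,0,0,0,0,-10,0,0,0,0,0,-15,0,0,0,0,0,-20,0,0,0,0,0,-20])

```text
time: 8.65
ee_pos: [0.5437, 0.1947, 0.2452]
tool_rot: [[-0.682, 0.731, 0.008], [0.731, 0.682, 0.002], [-0.004, 0.007, -1.0]]
force: [-2.9, -0.8, 21.3]
gripper_width: 0.126
```

```bash
python3 -c "
from h import *
avg(1)"
```

```text
t8.70 p [0.5437 0.1948 0.2452] yaw 132.98 F [-2.  -0.3 21. ] M [-0.25  0.82 -0.13] w 0.124
```

step_arm(targets=[0,0,0,0,0,-2,0,0,0,0,0,-4,0,0,0,0,0,-5,0,0,0,0,0,-5,0,0,0,0,0,-5])

```text
time: 9.2
ee_pos: [0.5438, 0.1948, 0.2452]
tool_rot: [[-0.743, 0.67, 0.008], [0.67, 0.743, 0.002], [-0.005, 0.007, -1.0]]
force: [-3.5, -0.2, 20.5]
gripper_width: 0.124
```

```bash
python3 -c "
from h import *
avg(2)"
```

```text
t9.30 p [0.5438 0.1948 0.2452] yaw 137.95 F [-2.6  0.3 21.2] M [-0.13  0.74 -0.27] w 0.127
```

step_arm(targets=[0,0,0,0,0,-1,0,0,0,0,0,-1.5,0,0,0,0,0,-1.5])

```text
time: 9.6
ee_pos: [0.5438, 0.1948, 0.2452]
tool_rot: [[-0.76, 0.65, 0.008], [0.65, 0.76, 0.002], [-0.005, 0.007, -1.0]]
force: [-2.4, -0.4, 20.9]
gripper_width: 0.128
```

```bash
python3 -c "
from h import *
avg(2)"
```

```text
t9.70 p [0.5438 0.1948 0.2452] yaw 139.45 F [-2.3 -0.8 20.9] M [-0.16  0.7  -0.3 ] w 0.126
```

step_arm(targets=[0,0,0,0,0,-0.7,0,0,0,0,0,-1.3,0,0,0,0,0,-1.3])

```text
time: 10.0
ee_pos: [0.5438, 0.1948, 0.2452]
tool_rot: [[-0.774, 0.633, 0.008], [0.633, 0.774, 0.002], [-0.005, 0.007, -1.0]]
force: [-2.7, -0.1, 21.7]
gripper_width: 0.129
```

```bash
python3 -c "
from h import *
avg(3)"
```

```text
t10.15 p [0.5438 0.1948 0.2452] yaw 140.74 F [-2.6  0.3 20.9] M [-0.11  0.68 -0.33] w 0.125
```

step_arm(targets=[0,0,0,0,0,-0.8,0,0,0,0,0,-1.5,0,0,0,0,0,-1.5])

```text
time: 10.45
ee_pos: [0.5438, 0.1949, 0.2452]
tool_rot: [[-0.791, 0.612, 0.008], [0.612, 0.791, 0.002], [-0.005, 0.007, -1.0]]
force: [-2.6, -0.3, 21.0]
gripper_width: 0.129
```

```bash
python3 -c "
from h import *
avg(3)"
```

```text
t10.60 p [0.5438 0.1949 0.2452] yaw 142.23 F [-2.4 -0.1 21.3] M [-0.07  0.69 -0.41] w 0.128
```

The torque has risen steadily since about 137°, so this is the stop. I'll ease back 1.5° and lift slowly.

step_arm(targets=[0,0,0,0,0,1.5,0,0,-0.4,0,0,1.5,0,0,-0.8,0,0,1.5,0,0,-1.2,0,0,1.5,0,0,-1.5,0,0,1.5])

```text
time: 11.1
ee_pos: [0.5422, 0.1945, 0.2555]
tool_rot: [[-0.775, 0.632, 0.003], [0.632, 0.775, 0.001], [-0.002, 0.003, -1.0]]
force: [1.8, 0.8, -0.7]
gripper_width: 0.126
```

```bash
python3 -c "
from h import *
avg(3)"
```

```text
t11.25 p [0.5421 0.1944 0.2551] yaw 140.78 F [1.1 0.7 7.7] M [ 0.08 -0.19 -0.1 ] w 0.126
```

step_arm(targets=[0,0,-0.2,0,0,0,0,0,-0.4,0,0,0,0,0,-0.5,0,0,0,0,0,-0.5,0,0,0])

```text
time: 11.65
ee_pos: [0.541, 0.1939, 0.2573]
tool_rot: [[-0.775, 0.632, -0.002], [0.632, 0.775, -0.001], [0.001, -0.002, -1.0]]
force: [3.6, -0.2, -3.2]
gripper_width: 0.127
```

```bash
python3 -c "
from h import *
avg(3)"
```

```text
t11.80 p [0.5411 0.1939 0.2575] yaw 140.77 F [ 2.9 -0.8 -3.3] M [-0.18 -0.64 -0.08] w 0.122
```

step_arm(targets=[0,0,-0.2,0,0,0,0,0,-0.4,0,0,0,0,0,-0.4,0,0,0])

```text
time: 12.1
ee_pos: [0.5411, 0.1943, 0.2629]
tool_rot: [[-0.775, 0.632, -0.001], [0.632, 0.775, 0.0], [0.001, -0.0, -1.0]]
force: [0.6, 0.2, -1.0]
gripper_width: 0.123
```

```bash
python3 -c "
from h import *
avg(3)"
```

```text
t12.25 p [0.5411 0.1943 0.2626] yaw 140.79 F [-0.1 -0.6 -1.3] M [-0.02  0.    0.01] w 0.125
```

Cap is free (force ≈ its weight). Lifting it clear.

step_arm(targets=[0,0,-2,0,0,0,0,0,-5,0,0,0,0,0,-8,0,0,0,0,0,-9,0,0,0,0,0,-9,0,0,0])

```text
time: 12.75
ee_pos: [0.542, 0.1942, 0.3539]
tool_rot: [[-0.775, 0.632, 0.003], [0.632, 0.775, 0.001], [-0.002, 0.002, -1.0]]
force: [0.1, -0.8, -1.5]
gripper_width: 0.128
```

```bash
python3 - <<'E'
from h import *
avg(2); go(.427,-.360,.35,140.8)
im=optics.get_image('scene'); W=cloud(im); d=np.hypot(W[...,0]-.542,W[...,1]-.194)
P=W[(d<.06)&(W[...,2]>.229)&(W[...,2]<.24)]; print('rim',len(P),cv2.minAreaRect((P[:,:2]*1000).astype(np.float32)),np.median(P[:,2]))
cv2.imwrite('pics/l1.png',cv2.resize(im['pixels'][120:340,360:600,::-1],None,fx=2.6,fy=2.6,interpolation=cv2.INTER_CUBIC))
E
```

```text
t12.85 p [0.5411 0.1941 0.3513] yaw 140.78 F [-0.1  0.1 -2.8] M [-0.02  0.    0.01] w 0.126
t12.85 p [0.5409 0.194  0.3507] yaw 140.78 F [-0.3  0.4 -2.6] M [-0.06  0.04  0.03] w 0.126 q6 -42.3
shift cm [-26.21 -50.12   0.11] turn [-0.1  -0.1  -0.02]
rim 514 ((541.742919921875, 194.9496307373047), (54.59309387207031, 58.51850128173828), 50.8217658996582) 0.23433947602215632
```

View pics/l1.png

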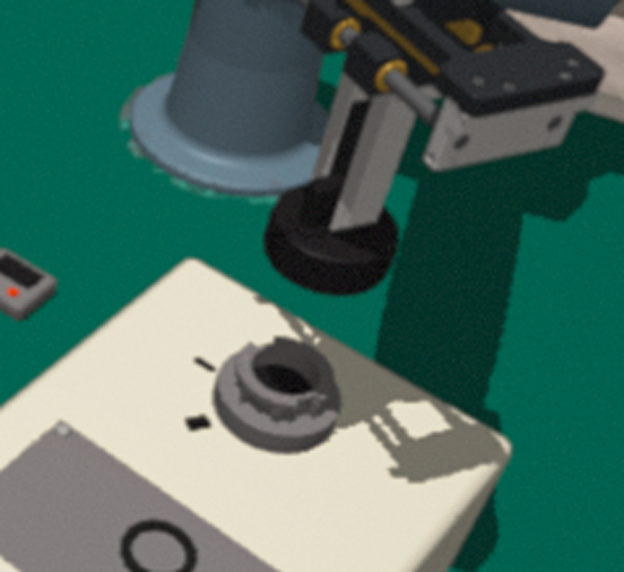

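The picture shows the neck open at about (285,385) and the cap held upright above it. On to the tray.

step_arm(targets=[-1.4,-2.7,0,0,0,0,-3.5,-6.7,0,0,0,0,-5.7,-10.9,0,0,0,0,-7.9,-15.1,0,0,0,0,-10.1,-19.3,0,0,0,0])

```text
time: 13.4
ee_pos: [0.4963, -0.0206, 0.3503]
tool_rot: [[-0.775, 0.632, -0.003], [0.632, 0.775, 0.001], [0.003, -0.001, -1.0]]
force: [0.6, -0.5, -1.0]
gripper_width: 0.126
```

step_arm(targets=[-2.2,-4.2,0,0,0,0,-4.4,-8.4,0,0,0,0,-6.6,-12.6,0,0,0,0,-8.8,-16.8,0,0,0,0,-11,-21,0,0,0,0])

```text
time: 13.9
ee_pos: [0.4488, -0.2529, 0.3504]
tool_rot: [[-0.775, 0.633, -0.002], [0.633, 0.775, 0.002], [0.003, 0.0, -1.0]]
force: [1.0, -0.0, -1.8]
gripper_width: 0.127
```

```bash
python3 -c "
from h import *
go(.427,-.36,.08,140.8)"
```

```text
t13.90 p [ 0.4488 -0.2529  0.3504] yaw 140.76 F [ 1.  -0.  -1.8] M [-0.02 -0.02 -0.04] w 0.127 q6 -92.8
shift cm [-5.17 -9.69 27.02] turn [ 0.02 -0.17 -0.04]
```

step_arm(targets=[-2,-3.8,2,0,0,0,-4,-7.6,4,0,0,0,-5.1,-9.7,8,0,0,0,-5.1,-9.7,12.5,0,0,0,-5.1,-9.7,17,0,0,0])

```text
time: 14.4
ee_pos: [0.427, -0.3588, 0.1789]
tool_rot: [[-0.774, 0.634, -0.002], [0.634, 0.774, 0.002], [0.003, 0.001, -1.0]]
force: [0.8, -1.0, -1.9]
gripper_width: 0.123
```

step_arm(targets=[0,0,4,0,0,0,0,0,7,0,0,0,0,0,9.5,0,0,0,0,0,10.5,0,0,0,0,0,10.5,0,0,0])

```text
time: 14.9
ee_pos: [0.4269, -0.3573, 0.0748]
tool_rot: [[-0.775, 0.632, -0.003], [0.632, 0.775, 0.004], [0.005, 0.001, -1.0]]
force: [-0.4, -0.0, -1.2]
gripper_width: 0.125
```

```bash
python3 -c "
from h import *
avg(3); go(.427,-.36,.031,140.8)"
```

```text
t15.05 p [ 0.4285 -0.3591  0.0778] yaw 140.78 F [ 0.5 -0.5 -1.3] M [-0.01  0.01  0.  ] w 0.126
t15.05 p [ 0.4289 -0.3597  0.0787] yaw 140.78 F [-0.  -0.3 -1.3] M [-0.03 -0.01  0.02] w 0.126 q6 -102.4
shift cm [ 0.14 -0.14  4.77] turn [-0.03  0.13 -0.02]
```

Lowering to about 4 mm above the expected contact height, then slowly.

step_arm(targets=[0,0,1.5,0,0,0,0,0,3,0,0,0,0,0,4,0,0,0,0,0,4.3,0,0,0,0,0,4.3,0,0,0])

```text
time: 15.55
ee_pos: [0.4278, -0.3584, 0.0333]
tool_rot: [[-0.775, 0.632, -0.001], [0.632, 0.775, 0.001], [0.002, 0.0, -1.0]]
force: [-1.2, -0.3, -1.7]
gripper_width: 0.126
```

step_arm(targets=[0,0,0.1,0,0,0,0,0,0.2,0,0,0,0,0,0.3,0,0,0,0,0,0.4,0,0,0,0,0,0.4,0,0,0])

```text
time: 16.05
ee_pos: [0.4283, -0.359, 0.0304]
tool_rot: [[-0.775, 0.632, 0.0], [0.632, 0.775, -0.0], [-0.0, -0.0, -1.0]]
force: [0.2, 0.7, -1.0]
gripper_width: 0.129
```

```bash
python3 -c "
from h import *
avg(3)"
```

```text
t16.20 p [ 0.4283 -0.3589  0.0304] yaw 140.78 F [ 0.4  0.  -1.1] M [-0.02  0.02 -0.03] w 0.127
```

step_arm(targets=[0,0,0.1,0,0,0,0,0,0.2,0,0,0,0,0,0.2,0,0,0,0,0,0.2,0,0,0])

```text
time: 16.6
ee_pos: [0.4284, -0.359, 0.0303]
tool_rot: [[-0.775, 0.632, -0.001], [0.632, 0.775, 0.001], [0.001, -0.0, -1.0]]
force: [-5.6, 4.6, 12.1]
gripper_width: 0.129
```

```bash
python3 -c "
from h import *
avg(3)"
```

```text
t16.75 p [ 0.4284 -0.3591  0.0303] yaw 140.79 F [-4.8  5.1 12.5] M [ 0.87  0.85 -0.03] w 0.126
```

Landed at the expected 0.030. I'll ease off 2 mm and open.

step_arm(targets=[0,0,-0.2,0,0,0,0,0,-0.2,0,0,0])

```text
time: 16.95
ee_pos: [0.4285, -0.3592, 0.0307]
tool_rot: [[-0.775, 0.632, 0.001], [0.632, 0.775, -0.001], [-0.001, -0.0, -1.0]]
force: [-0.4, -0.6, -2.3]
gripper_width: 0.124
```

step_arm(targets=[0,0,0,0,0,0,0,0,0,0,0,0,0,0,0,0,0,0,0,0,0,0,0,0], gripper=0.4)

```text
time: 17.35
ee_pos: [0.4283, -0.3589, 0.0303]
tool_rot: [[-0.775, 0.632, -0.0], [0.632, 0.775, 0.0], [0.0, 0.0, -1.0]]
force: [-0.5, -1.0, 0.5]
gripper_width: 0.393
```

step_arm(targets=[0,0,-1,0,0,0,0,0,-3,0,0,0,0,0,-6,0,0,0,0,0,-10,0,0,0,0,0,-12,0,0,0])

```text
time: 17.85
ee_pos: [0.4294, -0.3603, 0.1549]
tool_rot: [[-0.775, 0.632, 0.004], [0.632, 0.775, -0.005], [-0.006, -0.001, -1.0]]
force: [0.5, 0.7, -0.4]
gripper_width: 0.399
```

```bash
python3 - <<'E'
from h import *
avg(2); go(.446,-.1747,.12,-8)
def pca(P): return cv2.minAreaRect((P[:,:2]*1000).astype(np.float32))
for c in ['scene','top']:
    im=optics.get_image(c)
    W=cloud(im); ds=np.hypot(W[...,0]-.446,W[...,1]+.175); Z=W[...,2]
    for lo,hi,cc in [(.04,.1,(.446,-.175)),(.035,.07,(.428,-.359))]:
        P=W[(Z>lo)&(Z<hi)&(np.hypot(W[...,0]-cc[0],W[...,1]-cc[1])<.05)]; print(c,len(P),pca(P) if len(P) else '',np.percentile(P[:,2],[5,50,95]).round(4) if len(P) else '')
    if c=='scene':cv2.imwrite('pics/t1.png',cv2.resize(im['pixels'][120:280,160:373,::-1],None,fx=3.5,fy=3.5,interpolation=cv2.INTER_CUBIC))
E
```

```text
t17.95 p [ 0.4302 -0.3613  0.1562] yaw 140.78 F [ 0.2 -0.1  1.5] M [-0.03 -0.    0.01] w 0.398
t17.95 p [ 0.43  -0.361  0.155] yaw 140.78 F [ 0.2 -0.3  1. ] M [-0.04  0.06 -0.01] w 0.396 q6 -102.4
shift cm [10.56 15.45  3.38] turn [  0.56   0.3  148.78]
scene 103 ((445.70989990234375, -172.95974731445312), (10.234769821166992, 27.774625778198242), 81.10493469238281) [0.0417 0.0569 0.0656]
scene 203 ((428.2635803222656, -357.7148132324219), (18.55160140991211, 44.83052062988281), 58.090389251708984) [0.0364 0.0512 0.06  ]
top 72 ((446.2149353027344, -175.33631896972656), (9.038097381591797, 25.987552642822266), 79.87950897216797) [0.048  0.0638 0.067 ]
top 3 ((437.9863586425781, -352.20831298828125), (16.721012115478516, 13.394028663635254), 68.35552978515625) [0.0352 0.0359 0.0361]
```

View pics/t1.png

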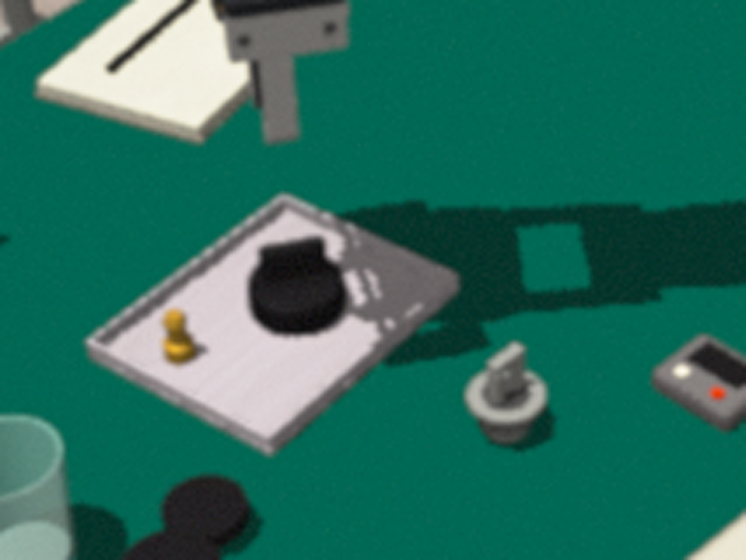

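Cap stands wing up in the tray at (300,285) in the crop. The strainer handle at (505,370) is free. Moving above the strainer, tool yaw 170°.

```bash
python3 -c "
from h import *
go(.446,-.1743,.12,170.2)"
```

```text
t18.05 p [ 0.4282 -0.3588  0.1503] yaw 140.77 F [-0.3  0.3  0.6] M [-0.07  0.05 -0.02] w 0.398 q6 -102.4
shift cm [10.29 15.42  3.02] turn [-1.000e-02  1.000e-02 -2.943e+01]
```

step_arm(targets=[2.5,3.7,0,0,0,-7,5,7.5,0,0,0,-14,7.5,11.2,1,0,0,-21,9.5,14.2,2,0,0,-27,10.3,15.4,3,0,0,-29.4])

```text
time: 18.55
ee_pos: [0.4445, -0.1711, 0.1177]
tool_rot: [[-0.986, 0.166, -0.003], [0.166, 0.986, 0.003], [0.004, 0.002, -1.0]]
force: [-0.8, -1.0, -0.3]
gripper_width: 0.399
```

step_arm(targets=[0,0,0,0,0,0,0,0,0,0,0,0])

```text
time: 18.75
ee_pos: [0.4456, -0.175, 0.1197]
tool_rot: [[-0.985, 0.172, -0.001], [0.172, 0.985, 0.0], [0.001, 0.0, -1.0]]
force: [0.7, 0.1, -0.2]
gripper_width: 0.4
```

```bash
python3 -c "
from h import *
avg(5); go(.446,-.1743,.033,170.2)"
```

```text
t19.00 p [ 0.4461 -0.1759  0.1207] yaw 170.05 F [-0.2 -0.6 -0.2] M [ 0.03  0.   -0.01] w 0.399
t19.00 p [ 0.4461 -0.1758  0.1208] yaw 170.06 F [ 0.1 -1.  -0.2] M [ 0.05  0.03 -0.05] w 0.397 q6 -115.1
shift cm [0.04 0.15 8.78] turn [-0.03  0.04 -0.14]
```

step_arm(targets=[0,0.1,3,0,0,0,0,0.1,5.5,0,0,0,0,0.1,7.7,0,0,0,0,0.1,8.7,0,0,0,0,0.1,8.7,0,0,0])

```text
time: 19.5
ee_pos: [0.4452, -0.1734, 0.0323]
tool_rot: [[-0.985, 0.171, -0.002], [0.171, 0.985, 0.001], [0.002, 0.001, -1.0]]
force: [-0.6, 0.6, -0.1]
gripper_width: 0.401
```

step_arm(targets=[0,0,0,0,0,0,0,0,0,0,0,0])

```text
time: 19.7
ee_pos: [0.447, -0.1743, 0.0347]
tool_rot: [[-0.985, 0.171, 0.002], [0.171, 0.985, -0.002], [-0.002, -0.001, -1.0]]
force: [0.2, -0.3, 0.2]
gripper_width: 0.398
```

```bash
python3 - <<'E'
from h import *
avg(3)
im=optics.get_image('scene')
cv2.imwrite('pics/s1.png',cv2.resize(im['pixels'][160:280,230:390,::-1],None,fx=4,fy=4,interpolation=cv2.INTER_CUBIC))
E
```

```text
t19.85 p [ 0.4468 -0.1741  0.0345] yaw 170.17 F [-0.1  0.2 -0.5] M [0.03 0.   0.  ] w 0.402
```

View pics/s1.png

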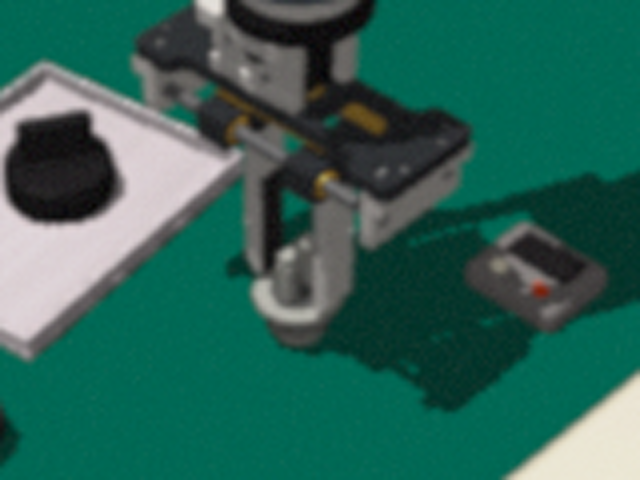

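The fingers straddle the handle at (295,275), clear of the lip and the timer. Close and lift.

step_arm(targets=[0,0,0,0,0,0,0,0,0,0,0,0,0,0,0,0,0,0,0,0,0,0,0,0,0,0,0,0,0,0], gripper=0)

```text
time: 20.4
ee_pos: [0.4459, -0.1734, 0.0332]
tool_rot: [[-0.985, 0.171, -0.0], [0.171, 0.985, 0.0], [0.0, 0.0, -1.0]]
force: [-0.5, 0.5, -0.4]
gripper_width: 0.092
```

step_arm(targets=[0,0,0,0,0,0,0,0,0,0,0,0])

```text
time: 20.6
ee_pos: [0.4459, -0.1734, 0.0332]
tool_rot: [[-0.985, 0.171, -0.0], [0.171, 0.985, 0.0], [0.0, 0.0, -1.0]]
force: [-0.5, 0.0, -1.2]
gripper_width: 0.093
```

```bash
python3 -c "
from h import *
avg(3)"
```

```text
t20.75 p [ 0.4459 -0.1734  0.0332] yaw 170.17 F [-0.1 -0.2 -0.6] M [ 0.03  0.   -0.01] w 0.094
```

step_arm(targets=[0,0,-2,0,0,0,0,0,-6,0,0,0,0,0,-11,0,0,0,0,0,-16,0,0,0,0,0,-21,0,0,0])

```text
time: 21.25
ee_pos: [0.4456, -0.1732, 0.2452]
tool_rot: [[-0.985, 0.171, -0.0], [0.171, 0.985, 0.0], [0.0, 0.0, -1.0]]
force: [0.5, -0.8, -0.6]
gripper_width: 0.093
```

step_arm(targets=[0,0,-4,0,0,0,0,0,-7,0,0,0,0,0,-8.7,0,0,0,0,0,-8.7,0,0,0])

```text
time: 21.65
ee_pos: [0.447, -0.1741, 0.3334]
tool_rot: [[-0.985, 0.171, 0.005], [0.171, 0.985, -0.003], [-0.005, -0.002, -1.0]]
force: [0.8, -0.6, -1.5]
gripper_width: 0.093
```

```bash
python3 -c "
from h import *
avg(3);go(.542,.1945,.33,170.2)"
```

```text
t21.80 p [ 0.4459 -0.1734  0.3297] yaw 170.17 F [-0.3  0.  -1.5] M [ 0.   -0.02  0.02] w 0.093
t21.80 p [ 0.4455 -0.1731  0.3286] yaw 170.17 F [-0.4  0.3 -0.9] M [ 0.07 -0.05 -0.01] w 0.097 q6 -115.0
shift cm [-3.23 37.87 -0.11] turn [ 0.06 -0.14 -0.03]
```

step_arm(targets=[-0.3,3,0,0,0,0,-0.6,7,0,0,0,0,-1,11.5,0,0,0,0,-1.4,16,0,0,0,0,-1.8,20.5,0,0,0,0])

```text
time: 22.3
ee_pos: [0.4981, 0.0273, 0.3282]
tool_rot: [[-0.985, 0.171, -0.003], [0.171, 0.985, 0.0], [0.003, -0.0, -1.0]]
force: [1.0, -0.9, -1.3]
gripper_width: 0.092
```

step_arm(targets=[-0.4,4.5,0,0,0,0,-0.8,9,0,0,0,0,-1.2,13.5,0,0,0,0,-1.4,16.4,0,0,0,0,-1.4,17.4,0,0,0,0])

```text
time: 22.8
ee_pos: [0.5415, 0.1968, 0.3277]
tool_rot: [[-0.986, 0.168, -0.004], [0.168, 0.986, -0.0], [0.004, -0.001, -1.0]]
force: [-0.7, -0.3, -1.0]
gripper_width: 0.092
```

step_arm(targets=[0,0,0,0,0,0,0,0,0,0,0,0,0,0,0,0,0,0])

```text
time: 23.1
ee_pos: [0.5421, 0.1932, 0.3301]
tool_rot: [[-0.985, 0.172, -0.0], [0.172, 0.985, -0.0], [0.0, -0.0, -1.0]]
force: [1.3, 0.4, -0.4]
gripper_width: 0.092
```

```bash
python3 - <<'E'
from h import *
m=avg(5);go(.542,.1945,.28,170.2)
def pca(P): return cv2.minAreaRect((P[:,:2]*1000).astype(np.float32))
for c in ['scene','top']:
    im=optics.get_image(c)
    W=cloud(im); d=np.hypot(W[...,0]-.542,W[...,1]-.194); Z=W[...,2]
    for n,lo,hi in [('lip',.317,.331),('rim',.229,.24),('collar',.213,.223)]:
        P=W[(Z>lo)&(Z<hi)&(d<.05)]; print(c,n,len(P),pca(P) if len(P)>5 else '',np.median(P[:,2]) if len(P) else '')
    if c=='scene':cv2.imwrite('pics/n1.png',cv2.resize(im['pixels'][140:320,380:580,::-1],None,fx=3.3,fy=3.3,interpolation=cv2.INTER_CUBIC))
E
```

```text
t23.35 p [0.5423 0.1935 0.3305] yaw 170.09 F [ 0.3 -0.2 -1.1] M [ 0.    0.03 -0.  ] w 0.094
t23.35 p [0.5423 0.1938 0.3306] yaw 170.12 F [-0.2 -0.1 -1.3] M [-0.    0.04 -0.02] w 0.095 q6 -71.7
shift cm [0.04 0.06 5.06] turn [ 0.    0.02 -0.08]
scene lip 444 ((547.0653076171875, 195.4356689453125), (41.344337463378906, 49.54892349243164), 6.956689357757568) 0.3272352630231771
scene rim 516 ((542.45751953125, 195.47799682617188), (55.84672164916992, 58.15503692626953), 54.6613655090332) 0.2344535347256132
scene collar 847 ((549.3245239257812, 195.43943786621094), (59.38529586791992, 73.43437194824219), 3.2320492267608643) 0.21867039473336924
top lip 45 ((520.5360107421875, 193.74835205078125), (23.34663200378418, 4.947761535644531), 85.45437622070312) 0.32749126372077075
top rim 127 ((520.7044067382812, 200.15267944335938), (40.673641204833984, 12.145988464355469), 72.00707244873047) 0.23482119534216417
top collar 370 ((527.89697265625, 186.38819885253906), (41.7921257019043, 73.12156677246094), 26.03334617614746) 0.21832958641747868
```

View pics/n1.png

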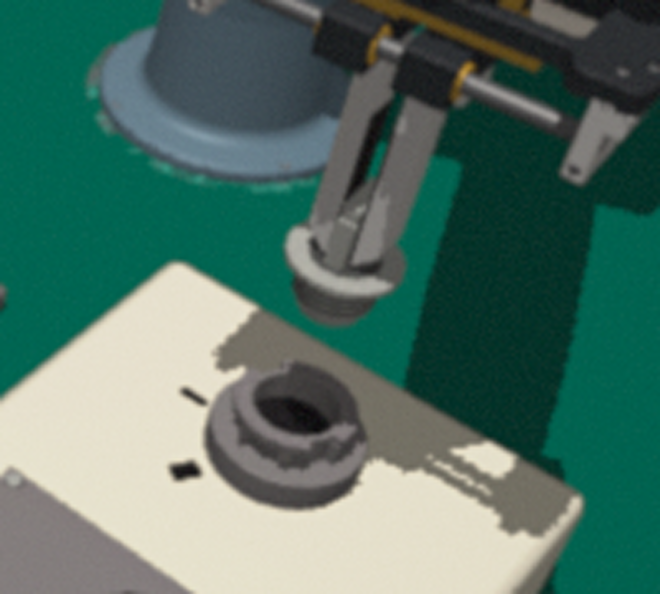

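The strainer hangs upright over the bore: lip centre is about (0.5427, 0.1954), rim (0.5424, 0.1955). Lowering.

step_arm(targets=[0,0,1.5,0,0,0,0,0,3.5,0,0,0,0,0,5,0,0,0,0,0,5.8,0,0,0,0,0,5.8,0,0,0])

```text
time: 23.95
ee_pos: [0.5414, 0.1943, 0.2704]
tool_rot: [[-0.985, 0.171, -0.003], [0.171, 0.985, -0.001], [0.003, -0.001, -1.0]]
force: [0.2, 0.2, -0.7]
gripper_width: 0.095
```

step_arm(targets=[0,0,0.3,0,0,0,0,0,0.6,0,0,0,0,0,0.8,0,0,0,0,0,1,0,0,0,0,0,1,0,0,0])

```text
time: 24.45
ee_pos: [0.5422, 0.1945, 0.2622]
tool_rot: [[-0.985, 0.171, -0.0], [0.171, 0.985, -0.0], [0.0, -0.0, -1.0]]
force: [0.5, 0.5, -1.7]
gripper_width: 0.089
```

```bash
python3 -c "
from h import *
avg(3)"
```

```text
t24.60 p [0.5423 0.1945 0.2624] yaw 170.17 F [-0.4 -0.  -1.2] M [-0.02  0.   -0.01] w 0.090
```

Free entry, no contact. Continue.

step_arm(targets=[0,0,0.3,0,0,0,0,0,0.6,0,0,0,0,0,0.9,0,0,0,0,0,1.2,0,0,0,0,0,1.2,0,0,0])

```text
time: 25.1
ee_pos: [0.5419, 0.1944, 0.2496]
tool_rot: [[-0.985, 0.171, -0.001], [0.171, 0.985, -0.0], [0.001, -0.0, -1.0]]
force: [0.4, -0.3, -0.8]
gripper_width: 0.093
```

```bash
python3 -c "
from h import *
avg(2)"
```

```text
t25.20 p [0.5421 0.1944 0.2501] yaw 170.18 F [ 0.   0.2 -0.4] M [-0.    0.02  0.02] w 0.093
```

step_arm(targets=[0,0,0.2,0,0,0,0,0,0.4,0,0,0,0,0,0.6,0,0,0,0,0,0.7,0,0,0,0,0,0.7,0,0,0])

```text
time: 25.7
ee_pos: [0.5421, 0.1945, 0.2431]
tool_rot: [[-0.985, 0.171, -0.0], [0.171, 0.985, -0.0], [0.0, -0.0, -1.0]]
force: [0.6, 1.1, -1.4]
gripper_width: 0.093
```

```bash
python3 -c "
from h import *
avg(3)"
```

```text
t25.85 p [0.5422 0.1945 0.2433] yaw 170.17 F [-0.2  0.2 -1.3] M [0.02 0.01 0.01] w 0.094
```

step_arm(targets=[0,0,0.1,0,0,0,0,0,0.2,0,0,0,0,0,0.25,0,0,0,0,0,0.25,0,0,0])

```text
time: 26.25
ee_pos: [0.5423, 0.1945, 0.2413]
tool_rot: [[-0.985, 0.171, 0.0], [0.171, 0.985, 0.0], [-0.0, 0.0, -1.0]]
force: [-0.9, -0.1, 0.9]
gripper_width: 0.095
```

```bash
python3 -c "
from h import *
avg(3)"
```

```text
t26.40 p [0.5423 0.1945 0.2412] yaw 170.18 F [-1.  -0.5  2.1] M [-0.01  0.2   0.01] w 0.092
```

Contact at 0.2412, as predicted, with about 3 N. Release and retreat.

step_arm(targets=[0,0,0,0,0,0,0,0,0,0,0,0,0,0,0,0,0,0,0,0,0,0,0,0], gripper=0.3)

```text
time: 26.8
ee_pos: [0.5422, 0.1945, 0.2407]
tool_rot: [[-0.985, 0.171, -0.0], [0.171, 0.985, 0.0], [0.0, -0.0, -1.0]]
force: [0.4, 0.6, 0.3]
gripper_width: 0.3
```

step_arm(targets=[0,0,-1,0,0,0,0,0,-3,0,0,0,0,0,-6,0,0,0,0,0,-9,0,0,0,0,0,-10,0,0,0])

```text
time: 27.3
ee_pos: [0.5436, 0.1947, 0.3455]
tool_rot: [[-0.985, 0.171, 0.007], [0.171, 0.985, 0.001], [-0.006, 0.002, -1.0]]
force: [0.1, -0.7, 0.9]
gripper_width: 0.299
```

step_arm(targets=[3,0,0,0,0,0,6,0,0,0,0,0,10,0,0,0,0,0,12,0,0,0,0,0,12,0,0,0,0,0])

```text
time: 27.8
ee_pos: [0.4223, 0.2155, 0.3409]
tool_rot: [[-0.986, 0.169, 0.001], [0.169, 0.986, 0.0], [-0.001, 0.0, -1.0]]
force: [0.1, 0.5, 1.3]
gripper_width: 0.298
```

```bash
python3 - <<'E'
from h import *
avg(3)
def pca(P): return cv2.minAreaRect((P[:,:2]*1000).astype(np.float32))
for c in ['scene','top']:
    im=optics.get_image(c)
    W=cloud(im); d=np.hypot(W[...,0]-.542,W[...,1]-.194); Z=W[...,2]
    for n,lo,hi in [('lip',.2355,.24),('handle',.245,.29)]:
        P=W[(Z>lo)&(Z<hi)&(d<.05)]
        if len(P)>5:
            A=np.c_[P[:,:2]-P[:,:2].mean(0),np.ones(len(P))]; print(c,n,len(P),pca(P),np.percentile(P[:,2],[5,50,95]).round(4),'plane',np.linalg.lstsq(A,P[:,2],rcond=None)[0].round(3))
    for n in ['cap_grip','cap','strainer_lip','strainer_grip','coupling']: print(c,n,[(np.round(q['position'],3).tolist(),round(q['score'],2)) for q in optics.tip_of(n,c)[:1]])
    if c=='scene': save(im,'end.png')
E
```

```text
t27.95 p [0.4241 0.2149 0.3407] yaw 170.19 F [ 0.3  0.1 -0. ] M [ 0.01 -0.   -0.04] w 0.300
scene lip 520 ((545.293212890625, 195.06436157226562), (51.54429244995117, 55.56144714355469), 6.0435943603515625) [0.236  0.2379 0.2395] plane [-0.013 -0.001  0.238]
scene handle 199 ((542.2000732421875, 195.74986267089844), (9.473289489746094, 28.62375259399414), 78.1803207397461) [0.2471 0.2643 0.2728] plane [-0.299 -0.493  0.263]
scene cap_grip [([0.43, -0.357, 0.049], 0.67)]
scene cap [([0.423, -0.361, 0.007], 0.69)]
scene strainer_lip [([0.541, 0.196, 0.235], 0.74)]
scene strainer_grip [([0.544, 0.196, 0.259], 0.58)]
scene coupling [([0.507, -0.392, 0.006], 0.56)]
top lip 501 ((542.6082153320312, 192.6328125), (51.964317321777344, 55.330780029296875), 47.683616638183594) [0.2357 0.2375 0.2397] plane [-0.002 -0.007  0.238]
top handle 140 ((541.9843139648438, 193.3330841064453), (9.712364196777344, 25.93231201171875), 81.0759506225586) [0.249  0.2702 0.2738] plane [0.222 0.98  0.267]
top cap_grip [([0.425, -0.36, 0.055], 0.64)]
top cap [([0.428, -0.358, 0.001], 0.71)]
top strainer_lip [([0.543, 0.189, 0.237], 0.81)]
top strainer_grip [([0.545, 0.195, 0.257], 0.57)]
top coupling [([0.51, -0.391, 0.003], 0.68)]
```

View pics/end.png

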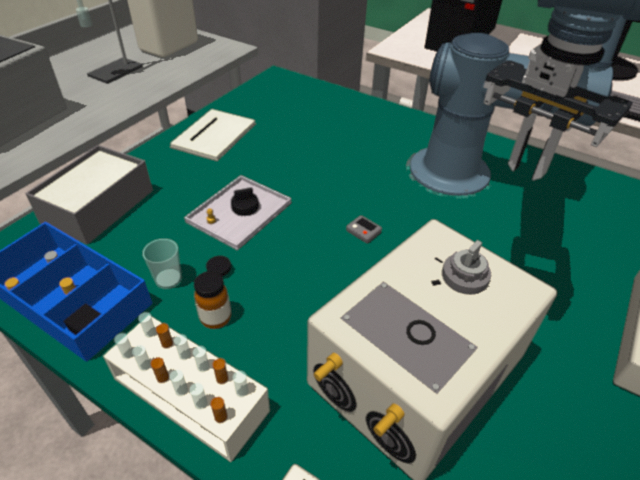

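The strainer is seated in the neck at (468,265) with its lip flat: top at 0.2375–0.238, tilt about 0.01. The cap stands in the tray at (245,200), everything else is where it was, and the arm is clear.

```bash
python3 -c "
from bench import r
print(r.finish_job())"
```

```text
the job is handed in; nothing more can be done
None
```

I finished the job and handed it in at about 28 s of the 69 s allowed; `finish_job` gives no verdict.

**Cap:** I pressed it down until it landed on the collar (wrist force 20–22.5 N) and turned it about 61° anticlockwise. Torque had been rising slowly since about 57° and was only about 0.4 N m. I took that as the stop, though there was no sharp jump. I eased back 1.5° and it lifted off freely. It now stands wing up in the tray at (0.428, -0.359), about 20 mm from the tray's centre. It touched down at the height I expected, with about 12 N measured at the wrist for a moment before I eased off.

**Strainer:** It went into the neck without touching the sides and met the rim with about 3 N. After release, depth images put the top of its lip at 0.238 m against an expected 0.237, tilted about 0.01 rad. It is within about 1–2 mm of the neck's axis.

**Disagreements:** The two cameras differed by about 2 mm sideways throughout, which is within their calibration. One network reading from the top camera put the lip 5–6 mm off in y, but the depth readings from both cameras and the scene camera's network reading did not support it.

**Everything else:** In the last picture the other items look where they were, and the coupling's reading matches its starting position. The arm is clear of everything.

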